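Press a cap plate home with a toggle clamp

ROBOT

A 6-joint arm with a two-finger parallel gripper is mounted at the origin on the work surface. World frame = base frame: x ahead of the robot, y to its left, z up, the work surface at z = 0. Lengths are in m, angles in degrees, forces in N, time in s.
With the tool pointing down it reaches from about 0.4 to 0.825 m from the base axis. Payload 7 kg.
Tool frame: the origin (TCP) lies at the very end of the fingers, on their centre line; the grasp point (between the pads) lies 19 mm behind it (ctrl.grip_depth is the distance from the TCP to the grasp point, in m); z points along the fingers, y is the line along which they close (so a half turn about z gives the same grasp; the last joint's range is limited). The gripper opens to 88 mm and grips with 3 to 60 N. Pads are 19 mm wide; open, the fingers measure 130 mm over their backs; the gripper's body (78 mm by 193 mm) begins 47 mm behind the grasp point.
Start: joints at [85.835, 20.546, 0.682, 0, -70.136, -16.507], TCP at [0.238, 0.632, 0.227] pointing down, gripper open.
Joint ranges: [-176.03, 176.03], [-82.01, 121.73], [-58.28, 71.71], [-173.87, 95.51], [-174.79, -0.11], [-173.66, 173.66]. Speed limits (degrees/s): [136.94, 136.94, 172.46, 180, 180, 180].

INTERFACE

Orientations are given as [roll, pitch, yaw] about the fixed x, y, z axes, in that order (R = Rz(yaw) Ry(pitch) Rx(roll)).
In Python, from plant import get_obs, eyes, ctrl, spotter gives the robot as it stands.
- The arm moves only by the shell command python3 -m crank 'ROWS'. ROWS is JSON, one flat list of numbers, 7 for each row, row after row: the turn, a rotation vector about the tool's x, y, z in rad, then the shift along the tool's x, y, z in mm, then the opening, from 0 (shut) to 1 (fully open). A call has 1 to 5 rows; each row shifts and turns the commanded pose from where the row before left it, along the tool's axes as they then stand; what a row does not reach is not made up. A row lasts 1/8 s, in which the tool goes at most 62.5 mm and 10.7 degrees, less where a joint would pass 70% of its speed; a pose out of reach is approached as far as the arm can. A call is refused whole if a number of a shift passes 62.5 or a number of a turn 0.188, either way. A call with a gripper value outside its range is refused whole. The fingers move at their own pace and stop on an object; the grip force is fixed at half the most. Time passes only in rows, so rows that do not move let the fingers close. It gives the time, the measured TCP pose, the force, the opening and the grip force at its end, in the units of the state.
- get_obs(): the state, without advancing time (a new reading comes with each control period).
- eyes.snapshot(name): name is "side" or "top"; returns the picture (400x640x3 uint8, blue, green, red); there is no depth.
- eyes.camera_model(name): a dict with "fx", "fy", "cx", "cy" (pixels), "extrinsics" (4x4, takes a point from camera to world coordinates). Camera axes: x right, y down, z forward; pixel columns grow to the right and rows downward; lengths in m; the calibration is good to about 2 mm. A picture is of the moment at which its call begins. camera_model takes no time and is no camera call.
- ctrl.close_job(): hands the job in; it is judged then, once.
Trained networks look in the newest picture that a camera, given by its name, has taken for a name from the list of things; names that differ only in an ending like _2 or _b are one class to them, and where a whole thing is asked for, a point or a joint stands for the part that bears it (a point fixed in the world has none). Each returns a list of dicts, best first, with "p" (0 to 1); they miss things now and then, are a little off and sometimes report something else, mostly with a low value. They report only what shows in the picture. A call takes as long as a camera call.
- spotter.outline_of(camera, target): "region" (400x640 bool, what is visible of it) and "rect" ([left, top, width, height] in pixels, round what is visible of it).
- spotter.place_of(camera, target): "location" ([column, row] in pixels: a listed point, or the origin of a listed thing).
The state is a dict: "clock": time; "joint_pos": joint angles; "qvel": joint speeds; "tau": joint torques, N m; "tool_pos": TCP position; "orientation": TCP orientation; "force": force on the tool from outside, world axes, zero at the start; "moment": the same for the moment, N m; "opening": finger opening in m; "gripper_force": force on a finger pad.
Only numpy, scipy, OpenCV 4.12 (cv2) and the standard library are available. Lean on these libraries where they do the work, as an engineer would, in place of code of your own. Each camera call takes 0.05 s, during which the arm holds its last target. There are 200 camera calls.

TASK

On one of the two toggle-clamp presses the clamp stands open and the grey cap plate still stands proud of its white block. Swing that clamp's handle all the way down, over centre, so that the clamp presses the cap plate fully home, then swing the handle back up until the clamp is fully open again. Use the clamp, not the gripper, to press the plate, leave the other press clamped as it is, and do not disturb the other things on the bench.

Things in the scene. Friction and masses are not known exactly. Their poses are not given: they have to be found in the camera images.
- press_a: the press to work on, fixed to the bench: 250 x 150 x 10 mm aluminium base plate (x -95 to 155 mm) with a horizontal-handle steel toggle clamp (side plates x -36 to 36 mm, 91 mm high) and a white well block 86 (x) x 127 (y) x 40 mm centred at x = 95 mm, top 50 mm above the bench. Origin: on the bench under the clamp's middle; x runs from handle to block, y along the hinges, z up.
- hinge_a (a point): axis of that handle's hinge, at (-20, 0, 80) mm in the press's frame; the handle swings about the press's y through it.
- handle_a (a joint): angle of that clamp's handle, rad: 0 = level, pointing to the press's -x, closed; 1.2 = fully open, raised steeply (start). The free end goes up and towards +x as it grows. Over-centre spring: above 0.35 it drives the handle open (about 4 N at the grip), below it pulls it shut (about 3 N). The foot meets a proud plate at 0.2 to 0.3; then some 5 N more is needed at the grip, down to the stop at 0.
- grip_a (a point): point on the axis of that handle's black round grip, 120 mm from the hinge. The grip is 20 mm in diameter, from 50 mm nearer the hinge to 30 mm further out (the handle's end); the steel lever inward of it is 12 mm wide. Its x points along the handle to the hinge, its y along the hinge. 192 mm above the bench open, 80 mm closed.
- foot_a (a point): middle of the underside of the rubber foot (24 mm across) on that clamp's flat steel bar. The bar hinges at (20, 0, 80) mm of the press, linked to the handle: 0.07, 0.29, 0.91, 1.5 rad above level at handle 0.2, 0.4, 0.8, 1.2. Open, the bar stands nearly upright, its end 170 mm above the bench, foot towards +x; closed, it lies level, foot on the middle of the cap plate.
- lid_a (a joint): how far the grey cap plate of this press stands above its home place, m: 0 = home, flat on the block; starts between 0.006 and 0.010. It slides straight down stiffly (about 6 N) and stays where it is left.
- cover_a: that grey cap plate, 84 (x) x 124 (y) x 6 mm with low round caps on it; origin at the middle of its underside, which is 50 mm above the bench when home.
- press_b: the other press, just like press_a (same sizes and axes), but its clamp is closed, handle level, on a cap plate that is already home. To be left as it is.
- handle_b (a joint): handle of the other clamp, rad, as handle_a: starts at 0 (closed) and must stay so.
- lid_b (a joint): cap plate of the other press, m: 0, home.
- carrier: bystander: black strip carrier with four tubes, 200 x 26 mm, 92 mm tall, standing between the presses along x. Origin under its middle.
- tube_rack: bystander: white tube rack 100 x 120 mm, tubes to 81 mm high; origin under its middle.
- amber_bottle: bystander: amber bottle, 52 mm across, 110 mm tall; origin under its middle.
- reagent_jar: bystander: white jar with black lid, 48 mm across, 60 mm tall; origin under its middle.
- tip_box: bystander: blue box with clear lid, 88 x 123 mm, 65 mm tall; origin under its middle.
- pipette: bystander: lying pipette, about 225 mm long, 24 mm high; origin under its middle.
- slide_box: bystander: small cardboard box 75 x 55 x 30 mm; origin under its middle.

How it is judged:
By the outcome, as a careful person would: the job done as asked, in the order asked, and still so for the second after the job is handed in, with the robot touching nothing.
It also fails if it takes over 48 s, if anything falls off the work surface, if the arm or the gripper's body presses on something with over 40 N, if the wrist force passes 120 N, or if a joint passes its speed limit or range.

## Working session

There is one attempt and no reset: what is moved stays moved. The work goes in short steps, Python scripts to look and compute and a shell command to move; the robot and the scene stay as the last step left them, time stands still between calls to the robot, and variables do not carry over. Pictures are saved under pics/ and viewed, at most 13 in all, crops included, and the job is handed in when it is done.

```bash
ls; mkdir -p pics; python3 - <<'E'
from plant import get_obs, eyes, ctrl, spotter
import cv2, numpy as np
for c in ("side","top"):
    im=eyes.snapshot(c); cv2.imwrite(f"pics/{c}0.png",im)
    m=eyes.camera_model(c); print(c,m["fx"],m["fy"],m["cx"],m["cy"],np.round(m["extrinsics"],4).tolist())
    for t in ("press_a","hinge_a","grip_a","foot_a","cover_a"):
        print(c,t,[(np.round(d["location"],1).tolist(),round(d["p"],2)) for d in spotter.place_of(c,t)][:4])
o=get_obs(); print({k:np.round(v,3).tolist() for k,v in o.items()}, ctrl.grip_depth)
E
```

```text
pics
side 431.9681058884766 431.9681058884766 321.38106040265393 200.40724880664183 [[0.799, -0.3738, 0.4711, -0.0066], [-0.601, -0.4667, 0.6489, -0.8019], [-0.0227, -0.8016, -0.5975, 0.8164], [0.0, 0.0, 0.0, 1.0]]
side press_a [([317.0, 183.8], 0.88), ([395.4, 245.2], 0.7)]
side hinge_a [([310.4, 161.5], 0.74)]
side grip_a []
side foot_a [([324.5, 136.9], 0.72)]
side cover_a [([331.4, 152.4], 0.88)]
top 408.58708350586375 408.58708350586375 324.91204212577054 204.92062372676287 [[-0.0289, -0.9939, 0.106, 0.5044], [-0.9995, 0.0297, 0.0058, -0.0036], [-0.0089, -0.1058, -0.9943, 1.1342], [0.0, 0.0, 0.0, 1.0]]
top press_a [([399.6, 184.8], 0.78), ([257.2, 188.5], 0.58), ([163.1, 214.5], 0.28)]
top hinge_a [([256.0, 190.1], 0.79), ([482.9, 201.9], 0.71)]
top grip_a [([179.0, 265.9], 0.7), ([246.9, 200.2], 0.64), ([324.1, 270.6], 0.22)]
top foot_a [([249.8, 153.3], 0.64)]
top cover_a [([250.5, 146.1], 0.76), ([481.0, 202.3], 0.45)]
{'clock': 0.6, 'joint_pos': [85.835, 20.545, 0.681, 0.0, -70.135, -16.507], 'qvel': [-0.08, 0.009, 0.039, 0.044, -0.036, 0.024], 'tau': [0.001, -58.199, 29.318, 7.0, 0.012, -0.0], 'tool_pos': [0.238, 0.632, 0.227], 'orientation': [-180.0, -0.0, -20.672], 'force': [-0.064, 0.13, 0.554], 'moment': [-0.009, 0.053, -0.005], 'gripper_force': 0.0, 'opening': 0.087} 0.0188
```

View pics/side0.png

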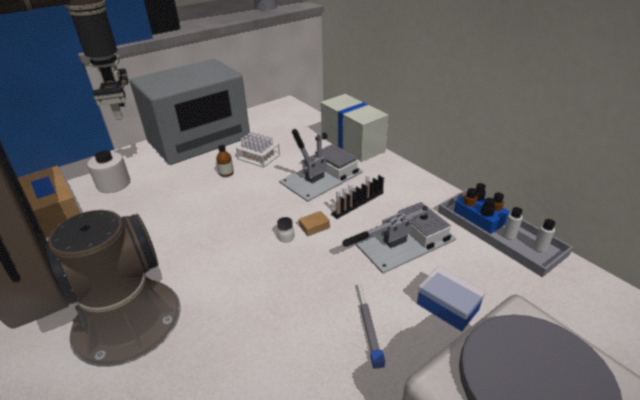

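View pics/top0.png

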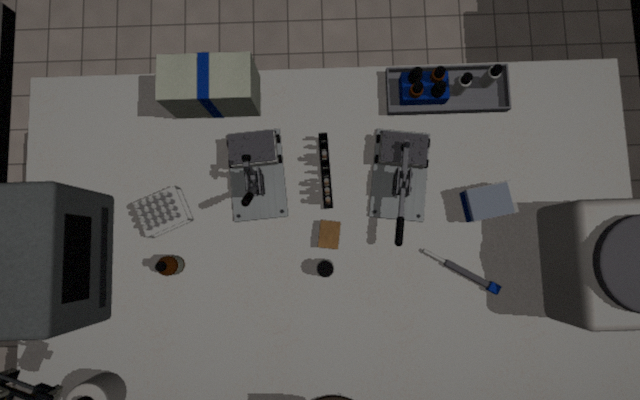

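The side view shows press_a, open, at about (317,178) with its handle up to (297,132), and the closed press_b at about (400,235). In the top view press_a is at about (257,185) and press_b at (400,180). Next I fit press_a's pose from both cameras.

```bash
cat > h.py <<'E'
import numpy as np, cv2
from plant import get_obs, eyes, ctrl, spotter
M={c:eyes.camera_model(c) for c in ("side","top")}
def proj(c,P):
    m=M[c]; E=np.linalg.inv(m["extrinsics"]); P=np.atleast_2d(P)@E[:3,:3].T+E[:3,3]
    return np.c_[m["fx"]*P[:,0]/P[:,2]+m["cx"], m["fy"]*P[:,1]/P[:,2]+m["cy"]]
def world(q,P):
    c,s=np.cos(q[2]),np.sin(q[2]); P=np.atleast_2d(P)
    return np.c_[q[0]+c*P[:,0]-s*P[:,1], q[1]+s*P[:,0]+c*P[:,1], P[:,2]]
def press(q,P):  # world -> press
    c,s=np.cos(q[2]),np.sin(q[2]); d=np.asarray(P)[:2]-q[:2]
    return np.array([c*d[0]+s*d[1], -s*d[0]+c*d[1], P[2]])
E
python3 - <<'E'
from h import *
from scipy.optimize import least_squares
kp=[("side",(0,0,0),(317,183.8)),("side",(-.02,0,.08),(310.4,161.5)),("side",(.095,0,.058),(331.4,152.4)),
("top",(0,0,0),(257.2,188.5)),("top",(-.02,0,.08),(256,190.1)),("top",(-.063,0,.192),(246.9,200.2)),("top",(.095,0,.058),(250.5,146.1))]
f=lambda q:np.concatenate([proj(c,world(q,P))[0]-uv for c,P,uv in kp])
r=least_squares(f,[.55,.17,0],loss="soft_l1",f_scale=2); q=r.x
print(q,np.degrees(q[2])); print(np.round(f(q).reshape(-1,2),1).tolist())
np.save("q.npy",q)
x0,x1,y=-.095,.155,.075
segs=[[(x0,-y,.01),(x1,-y,.01),(x1,y,.01),(x0,y,.01),(x0,-y,.01)],
[(.052,-.0635,.05),(.138,-.0635,.05),(.138,.0635,.05),(.052,.0635,.05),(.052,-.0635,.05)],[(-.02,0,.08),(-.02-.15*np.cos(1.2),0,.08+.15*np.sin(1.2))]]
out=[]
for c,(u,v,w,h) in (("top",(210,110,100,130)),("side",(265,115,110,90))):
    im=cv2.imread(f"pics/{c}0.png"); S=5 if c=="side" else 4.5
    b=cv2.resize(im[v:v+h,u:u+w],None,fx=S,fy=S,interpolation=cv2.INTER_CUBIC)
    b=np.clip(b.astype(float)*1.3,0,255).astype(np.uint8)
    for s in segs:
        p=(proj(c,world(q,s))-[u,v]+.5)*S; cv2.polylines(b,[p.astype(np.int32)],False,(0,255,0),1)
    cv2.imwrite(f"pics/fit_{c}.png",b)
E
```

```text
[0.68413313 0.18813121 0.12801892] 7.334944067294518
[[-2.9, -2.9], [-1.6, 1.4], [2.3, 3.1], [1.2, -2.4], [-1.7, -1.2], [1.2, -0.2], [-0.6, 2.2]]
```

View pics/fit_top.png

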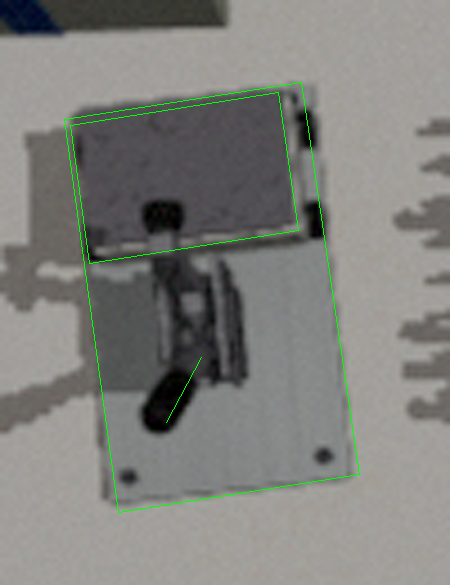

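View pics/fit_side.png

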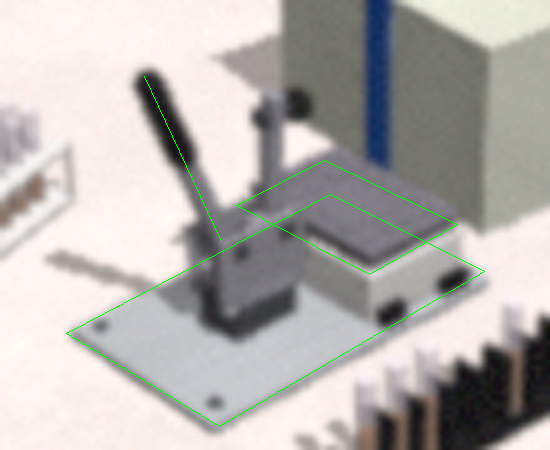

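Both overlays come close but the fitted yaw is a few degrees too large. In the top crop the near base corners are at about (107,500) and (352,473), and the handle end is at (157,418). I refit with the base and cover corners.

```bash
python3 - <<'E'
from h import *
from scipy.optimize import least_squares
x0,x1,y=-.095,.155,.075; z=.01; e=(-.02-.145*np.cos(1.2),0,.08+.145*np.sin(1.2)); L=.008+.056
T=lambda u,v:(210+u/4.5-.5,110+v/4.5-.5); S=lambda u,v:(265+u/5-.5,115+v/5-.5)
kp=[("top",(x0,y,z),T(107,500)),("top",(x0,-y,z),T(352,473)),("top",(x1,-y,z),T(316,84)),("top",e,T(157,416)),
("top",(.137,.062,L),T(76,117)),("top",(.137,-.062,L),T(282,90)),("top",(.053,-.062,L),T(298,231)),("top",(.053,.062,L),T(90,256)),
("side",(x0,y,z),S(68,332)),("side",(x0,-y,z),S(216,431)),("side",(x1,-y,z),S(488,281)),("side",e,S(148,78)),
("side",(.053,-.062,L),S(371,262)),("side",(.137,-.062,L),S(462,214)),("side",(-.02,0,.08),(310.4,161.5))]
f=lambda q:np.concatenate([proj(c,world(q,P))[0]-uv for c,P,uv in kp])
r=least_squares(f,[.68,.188,.1],loss="soft_l1",f_scale=1); q=r.x
print(q,np.degrees(q[2])); print(np.round(f(q).reshape(-1,2),1).tolist())
np.save("q.npy",q)
o=get_obs(); print("tcp press mm",press(q,o["tool_pos"])*1e3)
segs=[[(x0,-y,.01),(x1,-y,.01),(x1,y,.01),(x0,y,.01),(x0,-y,.01)],
[(.053,-.062,L),(.137,-.062,L),(.137,.062,L),(.053,.062,L),(.053,-.062,L)],[(-.02,0,.08),(-.02-.15*np.cos(1.2),0,.08+.15*np.sin(1.2))]]
out=[]
for c,(u,v,w,h) in (("top",(210,110,100,120)),("side",(265,115,100,120))):
    im=cv2.imread(f"pics/{c}0.png"); s_=4
    b=cv2.resize(im[v:v+h,u:u+w],None,fx=s_,fy=s_,interpolation=cv2.INTER_CUBIC)
    for s in segs:
        p=(proj(c,world(q,s))-[u,v]+.5)*s_; cv2.polylines(b,[p.astype(np.int32)],False,(0,255,0),1)
    out.append(b)
cv2.imwrite("pics/fit2.png",np.hstack(out))
E
```

```text
[0.68565435 0.18819304 0.08032179] 4.602099334618586
[[0.7, 1.2], [0.2, 1.2], [-0.6, 0.0], [0.8, 0.5], [0.4, -1.2], [0.4, -0.2], [-0.1, -1.0], [-0.1, -1.5], [0.1, -0.8], [-0.7, -1.2], [0.6, -0.9], [-0.4, 0.3], [-0.2, -1.0], [-0.2, -0.6], [-1.5, 1.1]]
tcp press mm [-410.34367201  477.77801304  226.56493473]
```

View pics/fit2.png

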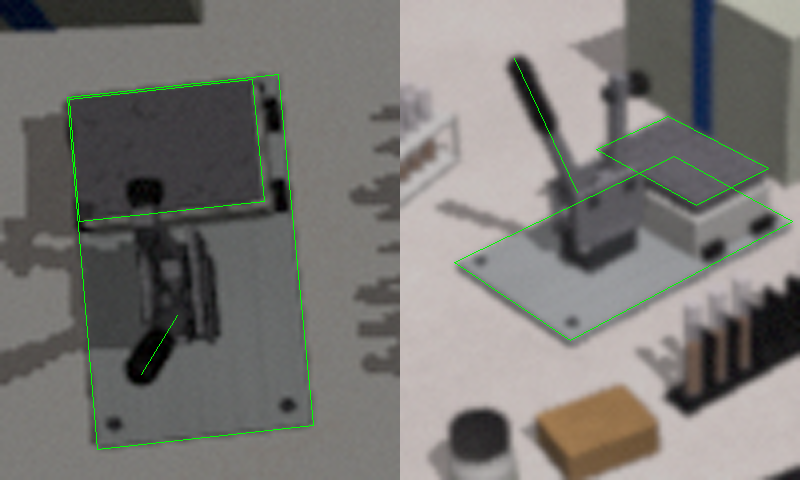

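The refit matches in both views: base, cover and handle line agree to about 1 px. First I lift, turn to yaw 4.6° and shut the fingers.

```bash
cat > where.py <<'E'
from h import *
q=np.load("q.npy"); o=get_obs(); print("press mm",np.round(press(q,o["tool_pos"])*1e3,1),"yaw err",np.round(o["orientation"][2]-np.degrees(q[2]),2),np.round(o["orientation"],1),"F",np.round(o["force"],1),"t",o["clock"],"j",np.round(o["joint_pos"],0))
E
python3 -m crank '[0,0,-0.147,0,0,-12,0, 0,0,-0.147,0,0,-12,0, 0,0,-0.147,0,0,-12,0, 0,0,0,30,40,0,0, 0,0,0,35,44,0,0]'; python3 where.py
```

```text
clock: 1.23
tool_pos: [0.31, 0.5525, 0.2625]
orientation: [-180.0, -0.0, 4.7]
force: [0.8, 0.0, -0.5]
opening: 0.0431
gripper_force: 0.0
press mm [-345.2  393.3  262.5] yaw err 0.1 [-180.    -0.     4.7] F [ 0.8  0.  -0.5] t 1.225 j [ 78.  16.  -2.   0. -73.  16.]
```

```bash
python3 -m crank '[0,0,0,32,39.5,0,0, 0,0,0,32,39.5,0,0, 0,0,0,32,39.5,0,0, 0,0,0,32,39.5,0,0, 0,0,0,32,39.5,0,0]' >/dev/null; python3 -m crank '[0,0,0,32,39,0,0, 0,0,0,32,39,0,0, 0,0,0,32,39,0,0, 0,0,0,30,39,0,0, 0,0,0,15,20,0,0]'; python3 where.py
```

```text
clock: 2.48
tool_pos: [0.6411, 0.2027, 0.2623]
orientation: [180.0, 0.0, 4.5]
force: [-0.3, 0.6, 0.0]
opening: 0.0006
gripper_force: 0.0
press mm [-43.2  18.  262.3] yaw err -0.12 [180.    0.    4.5] F [-0.3  0.6  0. ] t 2.475 j [ 34.  19.   3.   0. -74.  60.]
```

```bash
python3 -m crank '[0,0,0,14,18,0,0, 0,0,0,0,0,0,0]'; python3 where.py; python3 - <<'E'
from h import *
out=[]
for c,(u,v,w,h) in (("top",(210,100,100,120)),("side",(255,70,100,120))):
    im=eyes.snapshot(c); out.append(cv2.resize(im[v:v+h,u:u+w],None,fx=4,fy=4,interpolation=cv2.INTER_CUBIC))
cv2.imwrite("pics/over.png",np.hstack(out))
E
```

```text
clock: 2.72
tool_pos: [0.6559, 0.1869, 0.2622]
orientation: [180.0, 0.0, 4.5]
force: [0.9, 0.9, 0.0]
opening: 0.0007
gripper_force: 0.0
press mm [-29.8   1.1 262.2] yaw err -0.09 [180.    0.    4.5] F [0.9 0.9 0. ] t 2.725 j [ 32.  20.   5.   0. -75.  62.]
```

View pics/over.png

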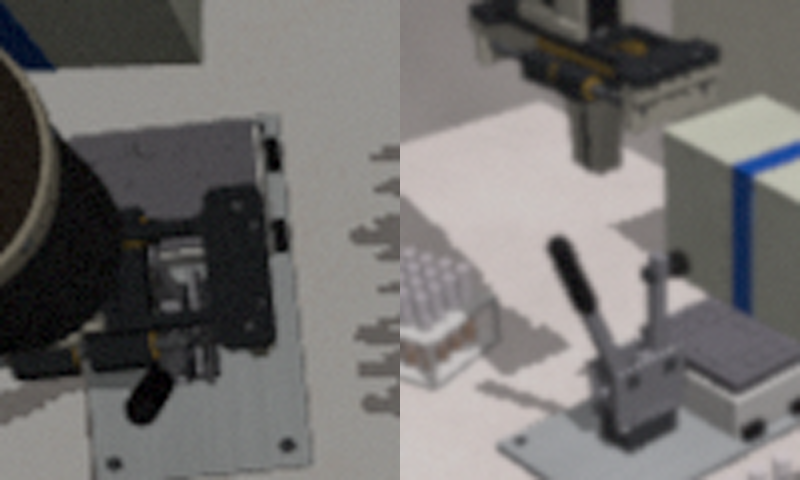

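The fingers hang between the raised handle (left, side crop (575,270)) and the open bar (660,290), with room on both sides. I go down there and start the push.

```bash
python3 -m crank '[0,0,0,0,1,35,0, 0,0,0,0,0,35,0, 0,0,0,-7,0,0,0, 0,0,0,-7,0,0,0, 0,0,0,0,0,0,0]'; python3 where.py; python3 -m crank '[0,0,0,-11,0,3,0, 0,0,0,-11,0,5,0, 0,0,0,-10,0,6,0, 0,0,0,-10,0,7,0, 0,0,0,0,0,0,0]'; python3 where.py
```

```text
clock: 3.45
tool_pos: [0.6415, 0.1866, 0.195]
orientation: [-179.9, -0.2, 4.7]
force: [0.2, -0.3, 0.4]
opening: 0.0004
gripper_force: 0.0
press mm [-44.1   1.9 195. ] yaw err 0.05 [-179.9   -0.2    4.7] F [ 0.2 -0.3  0.4] t 3.45 j [ 33.  21.  -3.   0. -66.  62.]
clock: 4.08
tool_pos: [0.5974, 0.1819, 0.1704]
orientation: [179.9, 0.2, 4.6]
force: [0.0, -0.1, 0.3]
opening: 0.0005
gripper_force: 0.2
press mm [-88.5   0.8 170.4] yaw err 0.0 [179.9   0.2   4.6] F [ 0.  -0.1  0.3] t 4.075 j [ 35.  18. -10.  -0. -62.  60.]
```

No force shows where about 4 N is expected, so I look.

```bash
cat > look.py <<'E'
from h import *
import sys
out=[]
for c,(u,v,w,h) in (("top",(210,110,100,120)),("side",(255,90,100,120))):
    im=eyes.snapshot(c); out.append(cv2.resize(im[v:v+h,u:u+w],None,fx=4,fy=4,interpolation=cv2.INTER_CUBIC))
cv2.imwrite(sys.argv[1],np.hstack(out))
E
python3 look.py pics/l1.png
```

```text
(no output)
```

View pics/l1.png

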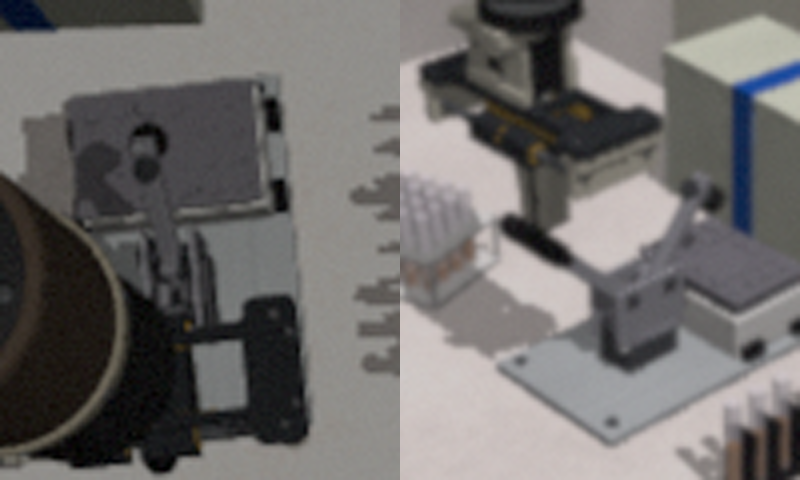

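The handle has followed to about 0.75 rad (side crop (535,240)) and the bar is halfway down. The push works, so I go on.

```bash
python3 -m crank '[0,0,0,-8,0,7,0, 0,0,0,-7,0,8,0, 0,0,0,-6,0,9,0, 0,0,0,-6,0,10,0, 0,0,0,-3,0,6,0]'; python3 where.py; python3 -m crank '[0,0,0,-3,0,6,0, 0,0,0,-2,0,6,0, 0,0,0,-2,0,6,0, 0,0,0,-2,0,6,0, 0,0,0,0,0,0,0]'; python3 where.py
```

```text
clock: 4.8
tool_pos: [0.5685, 0.1797, 0.1303]
orientation: [180.0, 0.1, 4.6]
force: [0.6, -0.0, -1.0]
opening: 0.0004
gripper_force: 0.0
press mm [-117.5    1.   130.3] yaw err -0.01 [1.8e+02 1.0e-01 4.6e+00] F [ 0.6 -0.  -1. ] t 4.8 j [ 36.  18. -17.  -0. -56.  58.]
clock: 5.42
tool_pos: [0.5601, 0.1792, 0.1069]
orientation: [180.0, 0.1, 4.6]
force: [0.5, 0.2, 0.2]
opening: 0.0004
gripper_force: 0.0
press mm [-125.9    1.1  106.9] yaw err -0.01 [1.8e+02 1.0e-01 4.6e+00] F [0.5 0.2 0.2] t 5.425 j [ 37.  18. -19.  -0. -52.  58.]
```

```bash
python3 -m crank '[0,0,0,-1,0,4,0, 0,0,0,-1,0,4,0]'; python3 where.py;  python3 -m crank '[0,0,0,-1,0,4,0, 0,0,0,-1,0,3,0]'; python3 where.py; python3 look.py pics/l2.png
```

```text
clock: 5.68
tool_pos: [0.5586, 0.1793, 0.0994]
orientation: [-180.0, -0.0, 4.6]
force: [0.9, 0.6, -0.1]
opening: 0.0002
gripper_force: 0.0
press mm [-127.4    1.3   99.4] yaw err -0.01 [-180.    -0.     4.6] F [ 0.9  0.6 -0.1] t 5.675 j [ 37.  19. -20.  -0. -51.  58.]
clock: 5.92
tool_pos: [0.5564, 0.179, 0.0922]
orientation: [180.0, 0.0, 4.6]
force: [1.0, -0.3, -0.2]
opening: 0.0003
gripper_force: 0.0
press mm [-129.6    1.2   92.2] yaw err -0.01 [180.    0.    4.6] F [ 1.  -0.3 -0.2] t 5.925 j [ 37.  19. -21.  -0. -50.  58.]
```

View pics/l2.png

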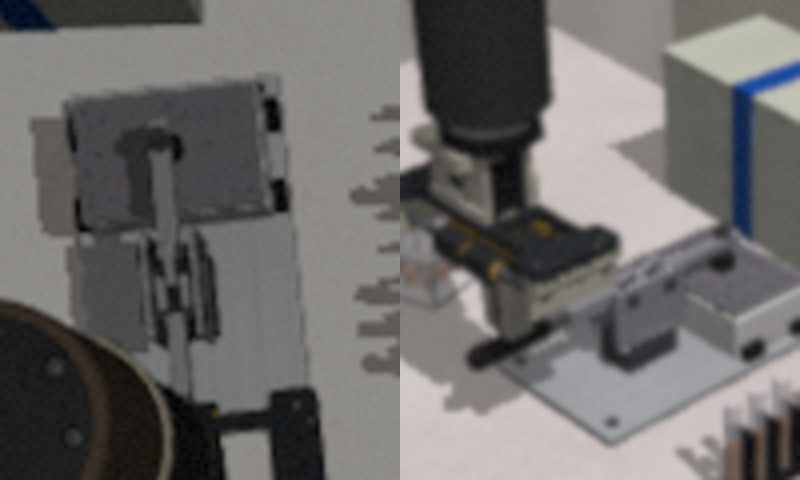

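The handle is nearly level (side crop (475,355) to (720,230)) and the foot is on the plate. I press the last millimetres in small steps until the stop answers.

```bash
python3 -m crank '[0,0,0,0,0,2,0, 0,0,0,0,0,0,0]'; python3 -m crank '[0,0,0,0,0,2,0, 0,0,0,0,0,0,0]' ; python3 where.py
```

```text
clock: 6.28
tool_pos: [0.5567, 0.1791, 0.0906]
orientation: [-180.0, -0.0, 4.6]
force: [0.7, 0.4, -0.3]
opening: 0.0005
gripper_force: 0.0
clock: 6.52
tool_pos: [0.5568, 0.1791, 0.0901]
orientation: [-180.0, -0.1, 4.6]
force: [-4.6, -0.9, 11.5]
opening: 0.0004
gripper_force: 6.0
press mm [-129.2    1.3   90.1] yaw err 0.02 [-1.8e+02 -1.0e-01  4.6e+00] F [-4.6 -0.9 11.5] t 6.525 j [ 37.  19. -21.   0. -50.  58.]
```

```bash
python3 -m crank '[0,0,0,0,0,2,0, 0,0,0,0,0,0,0, 0,0,0,0,0,0,0]'; python3 where.py; python3 - <<'E'
from h import *
q=np.load("q.npy")
eyes.snapshot("side"); eyes.snapshot("top")
for c in("side","top"):
  for t in("cover_a","foot_a"): print(c,t,[(np.round(d["location"],1).tolist(),round(d["p"],2)) for d in spotter.place_of(c,t)])
for z in(0,.008): print(z,proj("side",world(q,(.095,0,.05+z))),proj("side",world(q,(.053,-.062,.056+z))))
E
python3 look.py pics/l3.png
```

```text
clock: 6.9
tool_pos: [0.5569, 0.1792, 0.0898]
orientation: [-180.0, -0.1, 4.7]
force: [-10.1, -0.7, 26.7]
opening: 0.0004
gripper_force: 12.9
press mm [-129.     1.3   89.8] yaw err 0.06 [-1.8e+02 -1.0e-01  4.7e+00] F [-10.1  -0.7  26.7] t 6.9 j [ 37.  19. -21.   0. -50.  58.]
side cover_a [([331.5, 158.0], 0.65)]
side foot_a [([336.1, 156.6], 0.67)]
top cover_a [([252.4, 148.0], 0.58)]
top foot_a [([251.6, 148.6], 0.8)]
0 [[334.98221849 157.8535976 ]] [[338.51247951 167.99232196]]
0.008 [[334.97318693 155.83267883]] [[338.51502593 165.91503596]]
```

View pics/l3.png

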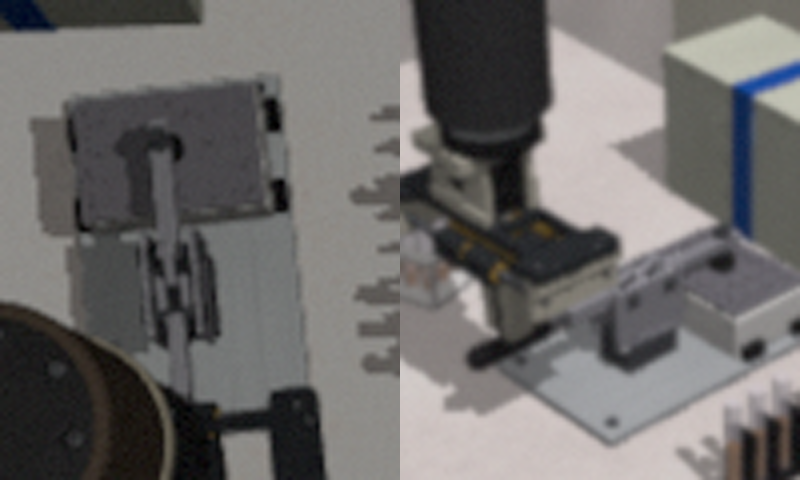

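The stop answers with 27 N at tip height 89.8 mm, so the handle is at 0. The plate has dropped in the side view (cover spot from row 152.4 to 158; home predicts 157.9). Next I rise, open the fingers, straddle the grip and pinch it for the lift.

```bash
python3 -m crank '[0,0,0,0,0,-14,0, 0,0,0,-5,0,-25,0.7, 0,0,0,-11,1,0,0.7, 0,0,0,0,0,0,0.7, 0,0,0,0,0,0,0.7]'; python3 where.py; python3 -m crank '[0,0,0,0,0,0,0.7, 0,0,0,0,0,0,0.7]'
```

```text
clock: 7.92
tool_pos: [0.5405, 0.1766, 0.125]
orientation: [180.0, 0.0, 4.6]
force: [-0.7, -0.0, -0.2]
opening: 0.0349
gripper_force: 0.0
press mm [-1.456e+02  1.000e-01  1.250e+02] yaw err -0.0 [180.    0.    4.6] F [-0.7 -0.  -0.2] t 7.925 j [ 38.  16. -21.  -0. -54.  57.]
clock: 8.18
tool_pos: [0.5407, 0.1767, 0.1251]
orientation: [180.0, 0.0, 4.6]
force: [-0.5, -0.3, -0.4]
opening: 0.0551
gripper_force: 0.0
```

```bash
python3 -m crank '[0,0,0,0,0,25,0.7, 0,0,0,0,0,25,0.7, 0,0,0,0,0,14,0.7, 0,0,0,0,0,0,0.7]'; python3 -m crank '[0,0,0,0,0,0,0, 0,0,0,0,0,0,0, 0,0,0,0,0,0,0, 0,0,0,0,0,0,0, 0,0,0,0,0,0,0]'; python3 -m crank '[0,0,0,0,0,0,0, 0,0,0,0,0,0,0]';python3 where.py
```

```text
clock: 8.68
tool_pos: [0.5403, 0.1764, 0.0606]
orientation: [179.9, 0.1, 4.6]
force: [0.7, -0.7, 0.6]
opening: 0.0611
gripper_force: 0.0
clock: 9.3
tool_pos: [0.5408, 0.1779, 0.0618]
orientation: [-179.9, -0.0, 4.6]
force: [-2.8, 3.6, 2.4]
opening: 0.0191
gripper_force: 30.0
clock: 9.55
tool_pos: [0.5408, 0.1779, 0.0618]
orientation: [-179.9, -0.0, 4.6]
force: [-2.6, 4.1, 1.0]
opening: 0.019
gripper_force: 30.0
press mm [-145.3    1.3   61.8] yaw err 0.01 [-179.9   -0.     4.6] F [-2.6  4.1  1. ] t 9.55 j [ 38.  20. -25.  -0. -45.  57.]
```

The grip is pinched (opening 19 mm, 30 N). Now I lift along the arc, turning with the handle.

```bash
python3 -m crank '[0,-0.12,0,-1.4,-1,-15.1,0, 0,-0.12,0,-1.4,0,-15.1,0]'; python3 -m crank '[0,-0.12,0,-1.4,0,-15.1,0, 0,-0.12,0,-1.4,0,-15.1,0, 0,-0.12,0,-1.4,0,-15.1,0, 0,0,0,0,0,0,0]'; python3 where.py
```

```text
clock: 9.8
tool_pos: [0.5395, 0.1779, 0.0927]
orientation: [-180.0, 13.9, 4.7]
force: [4.5, -3.2, -4.7]
opening: 0.0192
gripper_force: 30.0
clock: 10.3
tool_pos: [0.551, 0.1787, 0.1345]
orientation: [180.0, 34.8, 4.6]
force: [-6.7, -0.1, -0.5]
opening: 0.0195
gripper_force: 30.0
press mm [-135.     1.3  134.5] yaw err -0.04 [180.   34.8   4.6] F [-6.7 -0.1 -0.5] t 10.3 j [ 28.  37.  13. -13. -98.  69.]
```

```bash
python3 -m crank '[0,0,0,0.9,0,-15,0, 0,0,0,2.7,0,-14.7,0, 0,0,0,4.4,0,-14.3,0]'; python3 where.py; python3 -m crank '[0,0,0,6.1,0,-13.7,0, 0,0,0,5.7,0,-9.9,0, 0,0,0,0,0,0,0]'; python3 where.py; python3 look.py pics/l4.png
```

```text
clock: 10.68
tool_pos: [0.5838, 0.1812, 0.1676]
orientation: [180.0, 34.3, 4.6]
force: [3.7, -0.3, -4.9]
opening: 0.0193
gripper_force: 30.0
press mm [-102.1    1.2  167.6] yaw err -0.02 [180.   34.3   4.6] F [ 3.7 -0.3 -4.9] t 10.675 j [  27.   38.   20.  -13. -103.   68.]
clock: 11.05
tool_pos: [0.6069, 0.183, 0.1803]
orientation: [-180.0, 34.3, 4.6]
force: [0.6, 0.1, -1.0]
opening: 0.0192
gripper_force: 30.0
press mm [-78.9   1.1 180.3] yaw err -0.02 [-180.    34.3    4.6] F [ 0.6  0.1 -1. ] t 11.05 j [  27.   40.   24.  -13. -106.   68.]
```

View pics/l4.png

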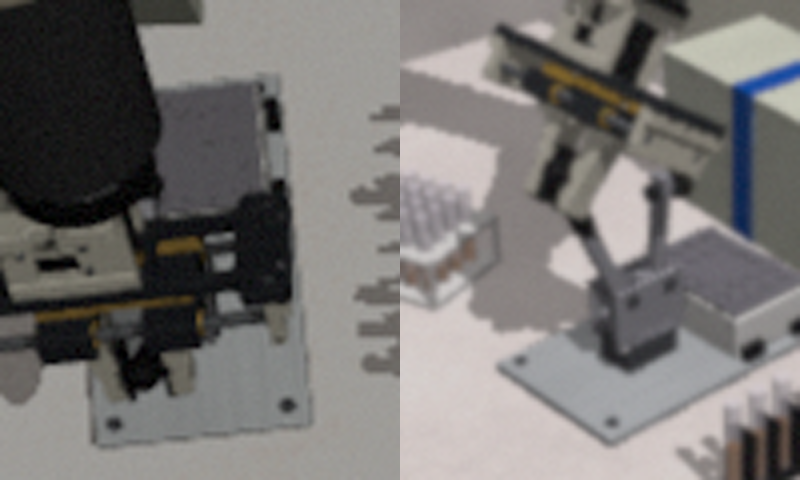

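The handle is up at about 1.18 rad (side crop (590,240)) and the bar stands nearly upright. I nudge it to the open stop, then release.

```bash
python3 -m crank '[0,0,0,2,0,-3,0, 0,0,0,0,0,0,0]'; python3 where.py; python3 -m crank '[0,0,0,0,0,0,0.7, 0,0,0,0,0,0,0.7, 0,0,0,0,0,0,0.7, 0,0,0,0,0,0,0.7, 0,0,0,0,0,0,0.7]'; python3 where.py
```

```text
clock: 11.4
tool_pos: [0.6092, 0.1832, 0.1813]
orientation: [180.0, 34.4, 4.6]
force: [2.0, -0.2, -2.1]
opening: 0.0193
gripper_force: 30.0
press mm [-76.6   1.2 181.3] yaw err -0.02 [180.   34.4   4.6] F [ 2.  -0.2 -2.1] t 11.4 j [  26.   40.   25.  -13. -107.   68.]
clock: 12.02
tool_pos: [0.6092, 0.1833, 0.1815]
orientation: [-180.0, 34.4, 4.6]
force: [0.2, -0.7, -0.7]
opening: 0.06
gripper_force: 0.0
press mm [-76.6   1.3 181.5] yaw err -0.0 [-180.    34.4    4.6] F [ 0.2 -0.7 -0.7] t 12.025 j [  26.   40.   25.  -13. -107.   68.]
```

```bash
python3 -m crank '[0,0,0,-8.5,0,-12.4,0.7, 0,0,0,-12,0,-17.5,0.7, 0,0,0,-14,0,-20.6,0.7, 0,0,0,-14,0,-20.6,0.7, 0,0,0,-14,0,-20.6,0.7]'; python3 -m crank '[0,0.12,0,-30,0,-5,0.7, 0,0.12,0,-30,0,-5,0.7, 0,0.12,0,-35,0,0,0.7, 0,0.12,0,-35,0,0,0.7, 0,0.12,0,-35,0,0,0.7]'; python3 where.py; python3 - <<'E'
from h import *
eyes.snapshot("side"); eyes.snapshot("top")
for c in("side","top"):
  for t in("cover_a","foot_a","grip_a"): print(c,t,[(np.round(d["location"],1).tolist(),round(d["p"],2)) for d in spotter.place_of(c,t)])
im=eyes.snapshot("side"); a=cv2.imread("pics/side0.png"); r=slice(110,280),slice(190,480)
cv2.imwrite("pics/end.png",cv2.resize(np.vstack([a[r],im[r]]),None,fx=1.7,fy=1.7,interpolation=cv2.INTER_CUBIC))
E
```

```text
clock: 12.65
tool_pos: [0.6095, 0.1832, 0.2945]
orientation: [-180.0, 34.3, 4.6]
force: [0.4, 0.0, 0.9]
opening: 0.0612
gripper_force: 0.0
clock: 13.28
tool_pos: [0.4617, 0.1713, 0.3589]
orientation: [-179.9, -0.4, 4.6]
force: [-0.6, 2.5, 1.3]
opening: 0.0611
gripper_force: 0.0
press mm [-224.6    1.1  358.9] yaw err -0.03 [-179.9   -0.4    4.6] F [-0.6  2.5  1.3] t 13.275 j [ 43.  -1.  -9.   0. -82.  51.]
side cover_a [([334.7, 156.6], 0.66)]
side foot_a [([325.9, 136.1], 0.47)]
side grip_a [([299.5, 136.9], 0.79)]
top cover_a [([252.0, 146.2], 0.81), ([324.8, 172.7], 0.42)]
top foot_a [([249.4, 155.4], 0.74), ([252.1, 186.3], 0.68), ([253.2, 150.8], 0.64)]
top grip_a [([245.7, 201.0], 0.66), ([257.5, 187.4], 0.49)]
```

View pics/end.png

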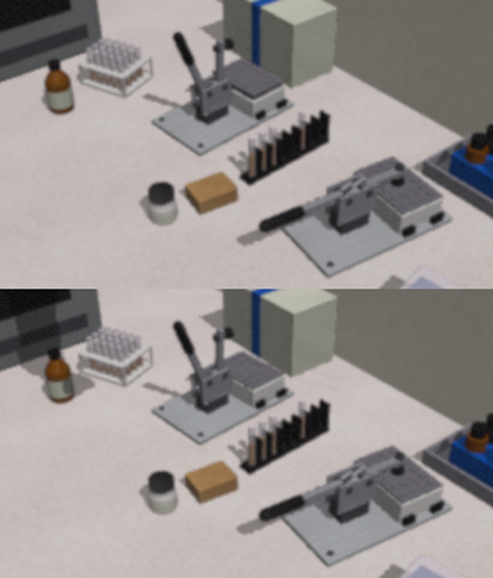

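The lower (final) crop shows the handle open as at the start ((180,325) against (180,38) before). The cap plate lies flat on its block, and press_b and the bystanders have not moved. I hand in.

```bash
python3 -m crank '[0,0,0,0,0,0,0.7, 0,0,0,0,0,0,0.7]'; python3 -c "
from plant import ctrl
print(ctrl.close_job())"
```

```text
clock: 13.98
tool_pos: [0.4626, 0.1715, 0.356]
orientation: [179.9, 0.1, 4.6]
force: [0.4, 0.3, 0.2]
opening: 0.0613
gripper_force: 0.0
the job is handed in; nothing more can be done
None
```

I swung press_a's handle down to its stop, which pressed the cap plate home, then swung it back up to fully open; I handed the job in at 14 s, and the last picture shows press_b and the bystanders unmoved.

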